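# Clip the tea infuser onto the drip stand's ring

### The arm

A 7-joint arm with a two-finger parallel gripper is mounted at the origin on a cart in front of the work surface, level with it; the furniture and walls round the work are solid. World frame = base frame: x ahead of the robot, y to its left, z up, the work surface at z = 0. Lengths are in m, angles in degrees, forces in N, time in s.
With the tool pointing down it reaches from about 0.4 to 0.875 m from the base axis. Payload 19.3 kg.
Tool frame: the origin (TCP) lies midway between the tips of the shut fingers; the grasp point (between the pads) lies robot.pinch_z behind it (robot.pinch_z is the distance from the TCP to the grasp point, in m); z points along the fingers, y is the line along which they close (so a half turn about z gives the same grasp; the last joint's range is limited). The gripper opens to 85 mm and grips with 20 to 120 N. Pads are 22 mm wide; open, the fingers measure 114 mm over their backs; the gripper's body (76 mm by 85 mm) begins 54 mm behind the grasp point. The pads swing forward as they close: fully open they stand 13 mm farther back than shut.
Start: joints at [-4.022, 29.874, -2.08, 91.645, 1.215, 58.505, -6.463], TCP at [0.625, -0, 0.231] pointing down, gripper open.
Joint ranges: [-166.77, 166.77], [-17.47, 122.26], [-85.68, 81.53], [9.62, 139.38], [-72.42, 252.41], [9.2, 110.78], [-144.41, 144.41]. Speed limits (degrees/s): [108.29, 108.29, 136.94, 136.94, 172.46, 172.46, 172.46].

### API

Orientations are given as a 3x3 rotation matrix whose columns are the frame's x, y, z axes.
In Python, from rig import sensors, cams, workorder, robot gives the robot as it stands. The module is installed in compiled form; this text tells all that it offers.
- The arm moves only by the tool carry_out, never from a script. Its argument "series" is text: rows parted by semicolons, each of 6 numbers parted by spaces: the shift along the tool's x, y, z in m, then the turn, a rotation vector about the tool's x, y, z in degrees. In form: dx dy dz ax ay az; .... A call has 1 to 10 rows; each row shifts and turns the commanded pose from where the row before left it, along the tool's axes as they then stand; what a row does not reach is not made up. A row lasts 1/10 s, in which the tool goes at most 50 mm and 8.59 degrees, less where a joint would pass 70% of its speed; a pose out of reach is approached as far as the arm can. A call with a gripper value outside its range is refused whole. "hand" is the opening in per cent of the stroke, from 0 (shut) to 100 (fully open), set as the call begins (left out, the last holds). The fingers move at their own pace and stop on an object; "newtons" is the grip in N (left out, the last holds). Time passes only in rows, so rows that do not move let the fingers close. It gives the time, the measured TCP pose, the force, the opening and the grip force at its end, in the units of the state.
- sensors.sense(): the state, without advancing time (a new reading comes with each control period).
- cams.get_image(name): name is "scene" or "side" or "wrist"; returns (picture, depth): 400x640x3 uint8, red, green, blue; 400x640 float32, m along the optical axis (not along the pixel's ray), 0 where there is no reading.
- cams.camera_model(name): a dict with "camera_matrix" (3x3 intrinsics, pixels), "eye" and "orientation" of the camera in the world; the wrist camera has in their place "tool_from_camera" (4x4, takes a point from camera to tool coordinates, whose origin is the TCP and whose axes are the flange's). Camera axes: x right, y down, z forward; pixel columns grow to the right and rows downward; lengths in m; the calibration is good to about 2 mm. A picture is of the moment at which its call begins: read the wrist's pose just before it. camera_model takes no time and is no camera call.
- workorder.finish_job(): hands the job in; it is judged then, once.
Trained networks look in the newest picture that a camera, given by its name, has taken for a name from the list of things; names that differ only in an ending like _2 or _b are one class to them, and where a whole thing is asked for, a point or a joint stands for the part that bears it (a point fixed in the world has none). Each returns a list of dicts, best first, with "p" (0 to 1); they miss things now and then, are a little off and sometimes report something else, mostly with a low value. They report only what shows in the picture. A call takes as long as a camera call.
- cams.look_for(query, camera): "at" ([x, y, z] in m, in world coordinates, good to about 4 mm: the middle of the surface that is visible of it).
The state is a dict: "t": time; "joints": joint angles; "joint_vel": joint speeds; "joint_efforts": joint torques, N m; "position": TCP position; "eef_rot": TCP orientation; "force": force on the tool from outside, world axes, zero at the start; "torque": the same for the moment, N m; "finger_gap": opening from 0.0 (shut) to 1.0 (fully open); "grip_force": force on a finger pad.
Only numpy, scipy, OpenCV 4.12 (cv2) and the standard library are available. Lean on these libraries where they do the work, as an engineer would, in place of code of your own. Each camera call takes 0.05 s, during which the arm holds its last target. There are 200 camera calls.

### The job

Hang the tea infuser up to drip: take it by the grip block on top, push its snap hook down gently over the front bar of the drip stand's wire ring so that the sprung gate gives way inward and snaps shut behind the bar, and leave the infuser hanging still from the ring. The ring's height has to be found by eye or by touch; never push on the stand with more than 12 N, keep the infuser upright, and leave the other things where they are.

Things in the scene. Friction and masses are not known exactly. Their poses are not given: they have to be found in the camera images.
- infuser_grip (a point): centre of the grip block on top of the loose steel tea infuser (about 0.17 kg), which stands upright. Block 16 x 16 mm in x and y, from 24 mm below to 18 mm above this point; grip across x or y. The point is on the centre line, 175 mm above the flat underside. Infuser axes: x, y level, z up; the snap hook lies in its x-z plane, its free tip on the +x side, its shank on the -x side.
- crown: top bend of the infuser's snap hook, an upside-down U of 6 mm wire; infuser axes. Origin: inside of the bend, where the ring's bar rests when seated, 30 mm below infuser_grip. Legs run down at x = -11 and +11 mm (wire centres, 16 mm clear between). The -x leg is the shank: it runs straight down to 87 mm below the origin, then bends back to the centre line and the canister.
- hook_tip (a point): lower end of the hook's short +x leg, flared outward: 14 mm in +x and 28 mm below the crown origin (the wire's round end reaches 31 mm below)
- infuser_lid (a point): centre of the lid of the infuser's round canister (57 mm diameter, 40 mm high), 105 mm below the crown origin, 40 mm above the underside
- gate (a joint): sprung gate across the hook's mouth, a 5 mm bar 25 mm long hinged on the -x leg 35 mm below the crown; its end meets the tip 24 mm below. 0 = shut, up to 1.15 rad as it is pushed inward (up into the hook). Pressing the ring's bar in through it takes about 2 to 4 N; it springs shut once the bar is within about 5 mm of the crown.
- stand: fixed steel drip stand with a level ring of 6 mm wire. Origin: on the worktop below the middle of the ring's front bar; x level from bar to post, z up. The straight bar runs along y at x = 0, y = -24 to 24 mm. Its top is at an unknown height, 160 to 195 mm above the worktop. The ring gives 0.2 mm per N pushed down. Base plate 8 mm high, x -53 to 132, y -55 to 55 mm.
- stand_post (a point): top of the stand's 12 mm post, 105 mm behind the front bar (stand +x), 222 mm above the worktop; a collar clamped on it holds the ring by an arm. All under the ring is free from the base plate up, as far as the post, so the infuser can come in level from the -x side, tip above the bar and canister below.
- stand_opening (a point): middle of the opening inside the ring in plan, given on the worktop below it: 22 mm behind the front bar; the opening reaches from x = 3 to 41 mm and is 58 mm wide in y. The hook's tip goes down into this opening, the shank stays in front of the bar, infuser x along stand x; hung so the infuser is upright.
- tumbler: drinking glass, 81 mm wide, 93 mm high, a bystander; origin at its underside
- lemon: lemon, 77 x 51 x 52 mm, a bystander; origin at its underside
- mug: speckled cream mug, 82 x 117 mm, 91 mm high, a bystander; origin at its underside
- honey: honey jar with a dark lid, 62 mm wide, 99 mm high, a bystander; origin at its underside

How it is judged (in metres and radians):
On the way, in this order (a step that is already met when the one before it is completed fails the run):
1. the infuser is lifted off the worktop (height (world z) of crown above 0.16 m), for 0.1 s.
2. the ring pushes the gate open (value of joint gate above 0.35 rad and contact force between infuser and stand above 0.3 N), for 0.02 s.
At the end, for the whole second after the job is handed in: The infuser hangs still (under 40 mm/s) and upright (within 0.25 rad) with the inside of the hook's crown resting on the ring's front bar (within 30 mm of its middle), the gate shut (under 0.12 rad), clear of the worktop and released (contact force between crown and stand above 0.4 N and value of joint gate below 0.12 rad and horizontal distance between crown and stand below 0.03 m and height (world z) of crown above 0.15 m and angle between crown's own z axis and vertical below 0.25 rad and linear speed of infuser below 0.04 m/s); the robot touches nothing.
It fails at once if something pushes on the drip stand or its ring with more than 12 N (contact force between anything else and stand above 12 N).
It fails at once if the infuser is tipped over (more than 0.6 rad) (angle between crown's own z axis and vertical above 0.6 rad).
It fails at once if a bystander is moved more than 30 mm (distance of any of tumbler, lemon, mug, honey from where it was at the start of the episode above 0.03 m).
It also fails if it takes over 48 s, if anything falls off the work surface, if the arm or the gripper's body presses on something with over 40 N, if the wrist force passes 120 N, or if a joint passes its speed limit or range.

## Working session

There is one attempt and no reset: what is moved stays moved. The work goes in short steps, Python scripts to look and compute and a tool call to move; the robot and the scene stay as the last step left them, time stands still between calls to the robot, and variables do not carry over. Pictures are saved under pics/ and viewed, at most 12 in all, crops included, and the job is handed in when it is done.

Besides the shell and the picture viewer there is one more tool, called after "Emit:" by a JSON object that holds its "api" and its "payload". carry_out: Moves the arm, as the interface text tells. Its arguments: {"type":"object","properties":{"series":{"type":"string"},"hand":{"type":"number"},"newtons":{"type":"number"}},"required":["series"]}

```bash
mkdir -p pics; cat > h.py <<'E'
import numpy as np, cv2
from rig import sensors, cams, workorder, robot
def model(n):
    m=cams.camera_model(n); K=np.array(m["camera_matrix"])
    if n=="wrist":
        s=sensors.sense(); T=np.eye(4); T[:3,:3]=s["eef_rot"]; T[:3,3]=s["position"]
        T=T@np.array(m["tool_from_camera"]); return K,T[:3,:3],T[:3,3]
    return K,np.array(m["orientation"]),np.array(m["eye"])
def shot(n):
    M=model(n); p,d=cams.get_image(n); return p,d,M
def px2w(u,v,z,M):
    K,R,e=M; return R@(np.linalg.inv(K)@np.array([u,v,1])*z)+e
def cloud(d,M):
    K,R,e=M; v,u=np.mgrid[:d.shape[0],:d.shape[1]]
    c=np.stack([u,v,np.ones_like(u)],-1)@np.linalg.inv(K).T*d[...,None]
    return c@R.T+e
def w2px(P,M):
    K,R,e=M; q=K@(R.T@(np.array(P)-e)); return q[:2]/q[2]
E
python3 - <<'E'
from h import *
np.set_printoptions(precision=4,suppress=True)
print(robot.pinch_z, sensors.sense())
for n in ["scene","side","wrist"]:
    p,d,M=shot(n); cv2.imwrite(f"pics/{n}0.png",p[...,::-1]); print(n,M[2],M[1].tolist(),M[0][0,0])
    np.savez(f"pics/{n}0.npz",p=p,d=d,K=M[0],R=M[1],e=M[2])
    for q in ["infuser_grip","crown","hook_tip","infuser_lid","stand","stand_post","tumbler","lemon","mug","honey"]:
        r=cams.look_for(q,n); print(n,q,[(np.round(x["at"],4).tolist(),round(x["p"],2)) for x in r[:2]])
E
```

```text
0.0187 {'t': 0.0, 'joints': array([-4.024 , 29.9099, -2.0821, 91.6721,  1.2154, 58.5045, -6.4637]), 'joint_vel': array([-0.0486,  0.0182,  0.1033, -0.0857,  0.0229, -0.0427,  0.0288]), 'joint_efforts': array([ -0.0042, -92.711 ,   1.9776, -36.9928,   0.0176,   0.0082,
        -0.0001]), 'position': array([ 0.6247, -0.    ,  0.2307]), 'eef_rot': array([[-0.    ,  1.    , -0.0011],
       [ 1.    ,  0.    , -0.0001],
       [-0.0001, -0.0011, -1.    ]]), 'force': array([ 0.0494, -0.0696, -0.8058]), 'torque': array([ 0.0076, -0.0354, -0.0611]), 'grip_force': 0.0, 'finger_gap': 0.9995687402277318}
scene [-0.6426 -0.5225  0.9946] [[0.43597044563563997, -0.4840933269300054, 0.7586721435205727], [-0.8998289621238595, -0.22003714043951803, 0.3766848759245553], [-0.0154145857991478, -0.8468986407174348, -0.5315308861163214]] 468.88305305416424
scene infuser_grip [([0.413, 0.1189, 0.0379], 0.57)]
scene crown []
scene hook_tip [([0.4181, 0.1201, 0.0378], 0.85), ([0.4406, 0.4328, 0.0726], 0.2)]
scene infuser_lid [([0.414, 0.122, 0.0405], 0.67)]
scene stand []
scene stand_post [([0.5384, -0.2566,
[... 1081 characters left out ...]
33462, 5.0919824559825006e-05, 0.0005583551304970094], [0.00021283958374745422, -0.9557976310460428, -0.29402524243010514], [0.0005187027972507806, 0.2940253150562754, -0.955797491654725]] 300.2063425075957
wrist infuser_grip [([0.4254, 0.1226, 0.0399], 0.98)]
wrist crown [([0.436, 0.1208, 0.1436], 0.65)]
wrist hook_tip [([0.4285, 0.1197, 0.0374], 0.72)]
wrist infuser_lid [([0.4284, 0.124, 0.0429], 0.77)]
wrist stand [([0.5582, -0.2365, 0.0083], 0.77)]
wrist stand_post [([0.4268, 0.1253, 0.0392], 0.24)]
wrist tumbler [([0.5585, -0.2367, 0.0088], 0.23)]
wrist lemon [([0.5042, -0.0183, 0.0439], 0.82)]
wrist mug [([0.5563, -0.2329, 0.0083], 0.23)]
wrist honey [([0.7018, -0.1962, 0.0726], 0.92)]
```

```bash
python3 - <<'E'
from h import *
np.set_printoptions(precision=4,suppress=True)
for n in ["scene","side","wrist"]:
    f=np.load(f"pics/{n}0.npz"); M=(f["K"],f["R"],f["e"]); C=cloud(f["d"],M); ok=f["d"]>0
    def reg(name,c,r,z0,z1):
        m=ok&(np.hypot(C[...,0]-c[0],C[...,1]-c[1])<r)&(C[...,2]>z0)&(C[...,2]<z1); P=C[m]
        if len(P)<3: print(n,name,len(P)); return
        (cx,cy),(w,h),a=cv2.minAreaRect(P[:,:2].astype(np.float32))
        print(n,name,len(P),"mean",P.mean(0),"rect",round(cx,4),round(cy,4),round(w,4),round(h,4),round(a,1),"z",np.percentile(P[:,2],[5,50,95]))
    reg("gripblk",(.42,.125),.05,.155,.23); reg("griptop",(.42,.125),.05,.185,.23)
    reg("lid",(.42,.125),.05,.034,.048); reg("hook",(.42,.125),.05,.06,.148)
    reg("base",(.56,-.24),.15,.004,.013); reg("ring",(.56,-.24),.13,.14,.2); reg("posttop",(.56,-.24),.14,.212,.235)
E
```

```text
scene gripblk 73 mean [0.4186 0.1216 0.1789] rect 0.4209 0.1236 0.0203 0.0192 28.7 z [0.1605 0.1798 0.1949]
scene griptop 29 mean [0.4201 0.1225 0.1908] rect 0.4219 0.1222 0.0199 0.018 55.2 z [0.1858 0.1913 0.1972]
scene lid 105 mean [0.4204 0.115  0.0403] rect 0.4255 0.1162 0.058 0.0386 34.9 z [0.0354 0.04   0.0456]
scene hook 65 mean [0.4167 0.1247 0.1136] rect 0.4226 0.1254 0.0103 0.0316 83.6 z [0.0707 0.1178 0.1445]
scene base 1623 mean [ 0.5396 -0.2553  0.0083] rect 0.558 -0.2377 0.2912 0.2923 9.0 z [0.0043 0.0086 0.0123]
scene ring 200 mean [ 0.5513 -0.2606  0.1647] rect 0.5573 -0.2634 0.1311 0.0681 10.1 z [0.155  0.162  0.1895]
scene posttop 19 mean [ 0.5973 -0.2481  0.2188] rect 0.5976 -0.248 0.0141 0.0127 7.3 z [0.2132 0.2193 0.2245]
side gripblk 144 mean [0.4214 0.1312 0.1771] rect 0.4228 0.1276 0.0166 0.0177 77.6 z [0.1572 0.178  0.1938]
side griptop 52 mean [0.4215 0.1296 0.1909] rect 0.4221 0.1276 0.0163 0.0163 75.4 z [0.1859 0.1916 0.1952]
side lid 281 mean [0.4215 0.1322 0.0387] rect 0.4227 0.1275 0.0557 0.0569 1.9 z [0.035  0.0384 0.0426]
side hook 128 mean [0.418  0.
[... 178 characters left out ...]
.0114]
side ring 217 mean [ 0.5667 -0.2503  0.1633] rect 0.5589 -0.2525 0.1302 0.0733 19.1 z [0.1514 0.1601 0.1904]
side posttop 17 mean [ 0.5994 -0.2429  0.217 ] rect 0.6001 -0.2423 0.0124 0.0121 17.6 z [0.2124 0.2171 0.2217]
wrist gripblk 534 mean [0.4292 0.1235 0.1615] rect 0.4286 0.1236 0.016 0.0057 76.1 z [0.1558 0.1616 0.1674]
wrist griptop 0
wrist lid 2430 mean [0.4247 0.1251 0.0374] rect 0.4224 0.1253 0.0555 0.0563 89.6 z [0.0347 0.0371 0.0406]
wrist hook 678 mean [0.4275 0.1236 0.12  ] rect 0.424 0.1244 0.009 0.0308 77.2 z [0.066  0.127  0.1467]
wrist base 3870 mean [ 0.5529 -0.2376  0.0069] rect 0.5799 -0.2385 0.2115 0.0912 10.3 z [0.0053 0.0068 0.0091]
wrist ring 0
wrist posttop 0
```

View pics/scene0.png

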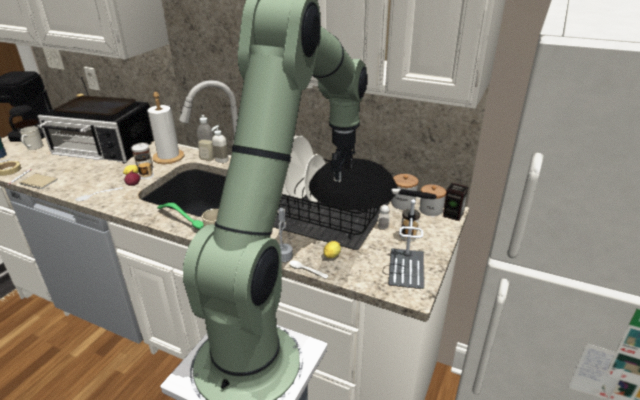

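View pics/side0.png

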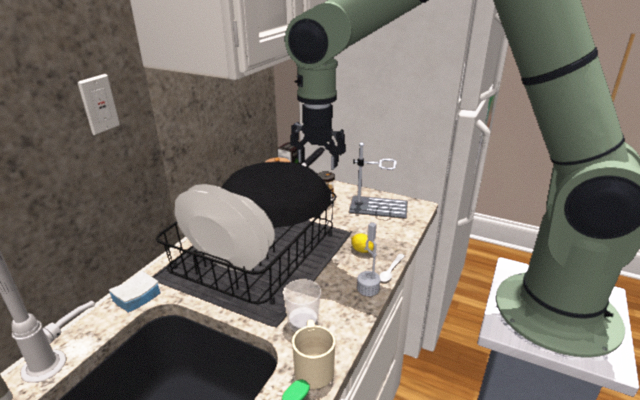

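View pics/wrist0.png

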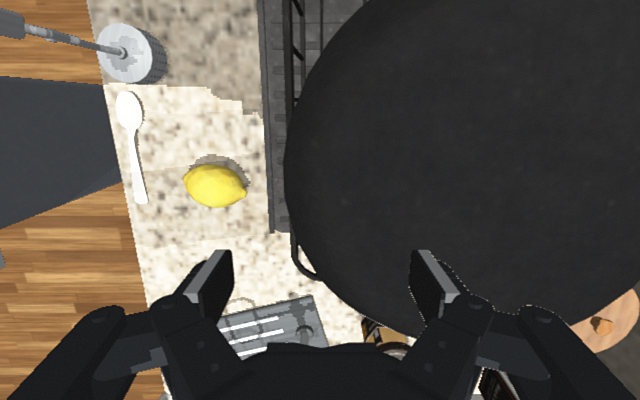

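The scene picture shows the infuser near (283,240), partly behind the arm, and the stand with its ring near (410,235). The side picture shows the infuser at (372,255), and the stand's post at (360,170) with its ring to the right at (385,163). The wrist picture shows the infuser at (130,55) and the stand's base at the bottom near (265,325). I'll move the wrist camera over the infuser next.

Emit:
{"api": "carry_out", "payload": {"series": "0.018 -0.039 -0.014 0 0 0;0.018 -0.039 -0.014 0 0 0;0.018 -0.039 -0.014 0 0 0;0.018 -0.039 -0.014 0 0 0;0.018 -0.039 -0.014 0 0 0;0 0 0 0 0 0;0 0 0 0 0 0;0 0 0 0 0 0"}}

```text
t: 2.45
position: [0.4306, 0.0896, 0.3012]
eef_rot: [[0.001, 1.0, 0.0], [1.0, -0.001, -0.0], [-0.0, 0.0, -1.0]]
force: [0.1, 0.6, 0.1]
finger_gap: 0.999
grip_force: 0.0
```

```bash
cat >> h.py <<'E'
np.set_printoptions(precision=4,suppress=True)
def rect(P):
    (cx,cy),(w,h),a=cv2.minAreaRect(P[:,:2].astype(np.float32))
    if w<h: w,h,a=h,w,a+90
    return np.array([cx,cy,w,h,(a+90)%180-90])
def sel(C,d,c,r,z0,z1):
    return C[(d>0)&(np.hypot(C[...,0]-c[0],C[...,1]-c[1])<r)&(C[...,2]>z0)&(C[...,2]<z1)]
E
python3 - <<'E'
from h import *
p,d,M=shot("wrist"); cv2.imwrite("pics/w1.png",p[...,::-1]); print(sensors.sense()["position"],sensors.sense()["t"])
C=cloud(d,M); c=(.423,.126)
np.savez("pics/w1.npz",p=p,d=d,K=M[0],R=M[1],e=M[2])
for nm,z0,z1 in [("top",.187,.2),("blk",.155,.2),("bend",.138,.152),("legs",.115,.14),("shank",.062,.1),("lid",.034,.046)]:
    P=sel(C,d,c,.05,z0,z1)
    if len(P)>3: print(nm,len(P),P.mean(0),rect(P),np.percentile(P[:,2],[5,50,95]))
for q in ["infuser_grip","crown","hook_tip","infuser_lid"]: print(q,[(np.round(x["at"],4),x["p"]) for x in cams.look_for(q,"wrist")[:2]])
# shank & stand from static views
for n in ["scene","side"]:
    f=np.load(f"pics/{n}0.npz"); d=f["d"]; C=cloud(d,(f["K"],f["R"],f["e"]))
    P=sel(C,d,c,.04,.062,.1); print(n,"shank",len(P),P.mean(0))
    P=sel(C,d,c,.04,.116,.14); print(n,"legs",len(P),P.mean(0),rect(P))
    P=sel(C,d,(.599,-.245),.018,.0,.24); 
    P=P[P[:,2]>.03]; print(n,"post",P.mean(0),P[:,2].max())
    P=sel(C,d,(.599,-.245),.15,.14,.2); P=P[np.hypot(P[:,0]-.599,P[:,1]+.245)>.03]
    print(n,"ring",len(P),P.mean(0),rect(P),np.percentile(P[:,2],[10,50,90]))
    r=P[:,:2]-[.599,-.245]; far=P[np.hypot(*r.T)>.095]; print("far",len(far),far.mean(0),rect(far))
E
```

```text
[0.4306 0.0895 0.3009] 2.5
top 352 [0.4219 0.1258 0.1913] [  0.4218   0.1254   0.016    0.0159 -10.5333] [0.189  0.1914 0.1929]
blk 423 [0.4222 0.127  0.1879] [  0.4218   0.1254   0.016    0.016  -10.5333] [0.1652 0.1912 0.1929]
bend 45 [0.4219 0.126  0.1429] [  0.422    0.1259   0.0266   0.0051 -10.4017] [0.1387 0.143  0.1459]
legs 46 [0.4253 0.1263 0.1263] [  0.4235   0.1257   0.0305   0.0056 -14.4723] [0.1166 0.1241 0.1388]
shank 10 [0.4121 0.1298 0.0778] [  0.4119   0.1297   0.0049   0.0014 -16.0496] [0.0708 0.0771 0.0872]
lid 944 [0.4238 0.1321 0.0371] [  0.4228   0.1271   0.0557   0.0523 -10.9441] [0.0347 0.0369 0.0399]
infuser_grip [(array([0.4173, 0.1278, 0.0395]), 0.86)]
crown [(array([0.4326, 0.1254, 0.1425]), 0.39)]
hook_tip [(array([0.4234, 0.1281, 0.039 ]), 0.9), (array([ 0.4951, -0.0126,  0.0438]), 0.32)]
infuser_lid [(array([0.423 , 0.1301, 0.04  ]), 0.97)]
scene shank 18 [0.41   0.1258 0.0822]
scene legs 28 [0.4215 0.1238 0.1275] [ 0.4228  0.1253  0.0303  0.0098 -8.3952]
scene post [ 0.5962 -0.2483  0.1378] 0.22463056864437125
scene ring 215 [ 0.6137 -0.2443  0.1581] [ 0.6154 -0.2033  0.2589  0.1861  4.9607] [0.1486 0.1597 0.1634]
far 148 [ 0.6481 -0.2353  0.1569] [ 0.6154 -0.2033  0.2589  0.1861  4.9607]
side shank 32 [0.4117 0.1304 0.0791]
side legs 46 [0.4226 0.1282 0.1255] [  0.4223   0.128    0.0298   0.0051 -16.2614]
side post [ 0.5992 -0.241   0.1342] 0.22196796801717766
side ring 143 [ 0.5979 -0.2557  0.1582] [ 0.6214 -0.2565  0.2568  0.0742  5.7161] [0.1539 0.159  0.1613]
far 77 [ 0.6506 -0.2524  0.1574] [ 0.6218 -0.2589  0.2566  0.0723  6.4444]
```

View pics/w1.png

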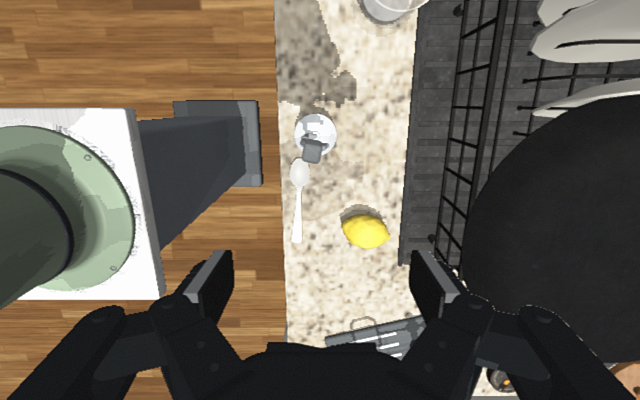

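The wrist view shows the infuser at about (313,140). The block is at yaw -10.5° and the shank is on the world -x side. Now I'll look at the stand from above.

Emit:
{"api": "carry_out", "payload": {"series": "-0.041 0.011 -0.003 0 0 0;-0.041 0.011 -0.003 0 0 0;-0.041 0.011 -0.003 0 0 0;-0.041 0.011 -0.003 0 0 0;-0.041 0.011 -0.003 0 0 0;-0.041 0.011 -0.003 0 0 0;-0.041 0.011 -0.003 0 0 0;-0.041 0.011 -0.003 0 0 0;0 0 0 0 0 0;0 0 0 0 0 0"}}

```text
t: 3.7
position: [0.5178, -0.2389, 0.3245]
eef_rot: [[0.002, 1.0, -0.001], [1.0, -0.002, 0.0], [0.0, -0.001, -1.0]]
force: [0.4, 0.1, 0.2]
finger_gap: 1.002
grip_force: 0.0
```

Emit:
{"api": "carry_out", "payload": {"series": "0 0 0 0 0 0;0 0 0 0 0 0"}}

```text
t: 3.9
position: [0.518, -0.237, 0.3253]
eef_rot: [[-0.001, 1.0, -0.0], [1.0, 0.001, 0.0], [0.0, -0.0, -1.0]]
force: [0.2, 0.3, -0.8]
finger_gap: 1.001
grip_force: 0.0
```

```bash
python3 - <<'E'
from h import *
p,d,M=shot("wrist"); cv2.imwrite("pics/w2.png",p[...,::-1]); print(sensors.sense()["position"],sensors.sense()["t"])
C=cloud(d,M); np.savez("pics/w2.npz",p=p,d=d,K=M[0],R=M[1],e=M[2])
c=(.545,-.255)
for nm,z0,z1,r in [("post",.205,.235,.12),("ring",.145,.175,.09),("base",.005,.012,.16)]:
    P=sel(C,d,c,r,z0,z1)
    if len(P)>3: print(nm,len(P),P.mean(0),rect(P),np.percentile(P[:,2],[5,50,95]))
P=sel(C,d,c,.075,.145,.175)
for yaw in [0,5,7,9,11,13,15]:
    a=np.radians(yaw); t=P[:,0]*np.cos(a)+P[:,1]*np.sin(a); s=-P[:,0]*np.sin(a)+P[:,1]*np.cos(a)
    h,e=np.histogram(t,bins=np.arange(t.min(),t.min()+.03,.002)); print(yaw,t.min(),h[:8])
for q in ["stand","stand_post"]: print(q,[(np.round(x["at"],4),x["p"]) for x in cams.look_for(q,"wrist")[:2]])
E
```

```text
[ 0.5181 -0.2371  0.3254] 3.95
post 243 [ 0.5983 -0.245   0.2175] [  0.5992  -0.246    0.0136   0.0134 -87.0787] [0.2094 0.2183 0.2209]
ring 1652 [ 0.5498 -0.2582  0.1597] [ 0.5599 -0.2577  0.1327  0.0702 15.2129] [0.1563 0.1588 0.1675]
base 6669 [ 0.535  -0.2574  0.0072] [ 0.5743 -0.2532  0.2596  0.1086 15.548 ] [0.0056 0.0071 0.0093]
0 0.4901714017711159 [16 34 55 57 46 45 46 34]
5 0.46615195268725196 [19 37 66 70 61 44 27 23]
7 0.4555396572799929 [18 44 74 78 59 37 24 22]
9 0.4443723569708432 [21 52 84 84 50 25 23 22]
11 0.4326636573950387 [26 69 90 79 38 24 22 23]
13 0.42042782379942556 [ 39  78 100  65  28  24  22  21]
15 0.4076797636624545 [ 65  87 105  34  28  26  19  21]
stand [(array([ 0.5435, -0.2486,  0.0082]), 0.69)]
stand_post [(array([ 0.5409, -0.2466,  0.0074]), 0.76)]
```

View pics/w2.png

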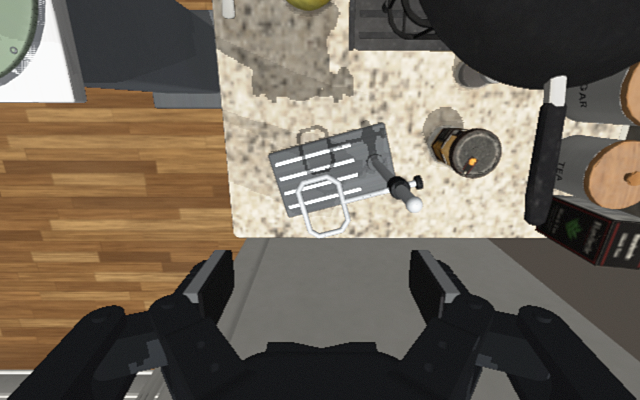

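The picture shows the ring at (300–350, 178–235) and the post top at (415,205). The stand is yawed about +15°. I'll refine the front bar from this picture.

```bash
python3 - <<'E'
from h import *
f=np.load("pics/w2.npz"); d=f["d"]; M=(f["K"],f["R"],f["e"]); C=cloud(d,M)
P=sel(C,d,(.545,-.255),.075,.15,.172)
post=np.array([.5992,-.2455])
for a in np.radians([14,15,16,17,18]):
    x=np.array([np.cos(a),np.sin(a)]); y=np.array([-x[1],x[0]])
    q=P[:,:2]-post; t=q@x; s=q@y; m=(t<-.09)&(t>-.12)&(abs(s)<.02)
    k=np.polyfit(s[m],t[m],1); print(np.degrees(a).round(),m.sum(),"bar x",t[m].mean(),np.percentile(t[m],[2,98]),"slope deg",np.degrees(k[0]),"s range ring",s[t>-.13].min(),s.max(), "z",np.percentile(P[m,2],[5,50,80,95]))
B=sel(C,d,(.545,-.255),.13,.005,.010); B=B[B[:,0]<.66]
m=((C[...,2]>.004)&(C[...,2]<.012)&(np.hypot(C[...,0]-.545,C[...,1]+.25)<.12)&(d>0)).astype(np.uint8)
n,l,st,_=cv2.connectedComponentsWithStats(m); i=1+st[1:,4].argmax(); print("base",rect(C[l==i]))
# second height: ring in side/scene views
for n in ["scene","side"]:
    g=np.load(f"pics/{n}0.npz"); D=cloud(g["d"],(g["K"],g["R"],g["e"])); a=np.radians(16); x=np.array([np.cos(a),np.sin(a)]); y=np.array([-x[1],x[0]])
    Q=sel(D,g["d"],(.545,-.255),.075,.15,.172); q=Q[:,:2]-post; t=q@x; s=q@y; m=(t<-.09)&(t>-.125)&(abs(s)<.025)
    print(n,m.sum(),t[m].mean() if m.any() else 0,np.percentile(Q[m,2],[5,50,95]) if m.any() else 0)
E
```

```text
14.0 190 bar x -0.10424621343408992 [-0.1075 -0.1015] slope deg -1.542084259551495 s range ring -0.03841263385647804 0.031868018530335246 z [0.1567 0.1586 0.1593 0.16  ]
15.0 192 bar x -0.10421608461639713 [-0.1074 -0.1015] slope deg -0.5336746778896343 s range ring -0.036906350978502867 0.03329997055501677 z [0.1566 0.1586 0.1592 0.16  ]
16.0 189 bar x -0.104201663816656 [-0.1073 -0.1015] slope deg 0.5375939011748796 s range ring -0.03538882606849979 0.03477577432410029 z [0.1567 0.1586 0.1593 0.1599]
17.0 188 bar x -0.10422731234253098 [-0.1074 -0.1013] slope deg 1.645670087575217 s range ring -0.03386052137925697 0.0363642312831216 z [0.1568 0.1586 0.1593 0.1599]
18.0 188 bar x -0.10428574443821388 [-0.1076 -0.1013] slope deg 2.271759613498168 s range ring -0.03243668335979491 0.038032039673368066 z [0.1568 0.1586 0.1592 0.1599]
base [ 0.5377 -0.2628  0.1844  0.1087 15.8399]
scene 35 -0.10619992190570629 [0.1576 0.1611 0.1641]
side 11 -0.10411344851241076 [0.1572 0.1602 0.1621]
```

The bar centre is about (0.499, -0.2735), with yaw 15.5° and its top at about 0.160. I'll go to the infuser now.

Emit:
{"api": "carry_out", "payload": {"series": "0.0403 -0.0107 0.004 0 0 0;0.0403 -0.0107 0.004 0 0 0;0.0403 -0.0107 0.004 0 0 0;0.0403 -0.0107 0.004 0 0 0;0.0403 -0.0107 0.004 0 0 0;0.0403 -0.0107 0.004 0 0 0;0.0403 -0.0107 0.004 0 0 0;0.0403 -0.0107 0.004 0 0 0;0.0403 -0.0107 0.004 0 0 5.5;0 0 0 0 0 5"}}

```text
t: 5.05
position: [0.42, 0.1295, 0.2892]
eef_rot: [[0.179, 0.984, -0.0], [0.984, -0.179, 0.001], [0.001, -0.0, -1.0]]
force: [0.4, -1.3, 0.3]
finger_gap: 0.999
grip_force: 0.0
```

Emit:
{"api": "carry_out", "payload": {"series": "0 0 0 0 0 0;0 0 0 0 0 0;0 0 0 0 0 0"}}

```text
t: 5.35
position: [0.4219, 0.124, 0.2894]
eef_rot: [[0.181, 0.983, 0.0], [0.983, -0.181, -0.0], [-0.0, 0.0, -1.0]]
force: [0.8, -1.0, -0.2]
finger_gap: 1.0
grip_force: 0.0
```

```bash
cat >> h.py <<'E'
def go(x,y,z,yaw):
    "shift in tool axes and turn needed to bring the tool (down) to a world pose; yaw = world angle of tool y"
    s=sensors.sense(); R=np.array(s["eef_rot"]); a=np.radians(yaw)
    T=np.array([[-np.sin(a),np.cos(a),0],[np.cos(a),np.sin(a),0],[0,0,-1]])
    sh=R.T@(np.array([x,y,z])-s["position"])
    w=cv2.Rodrigues(R.T@T)[0].ravel()
    print("t",s["t"],"pos",s["position"],"shift",sh,"turn",np.degrees(w),"F",s["force"],"gap",s["finger_gap"],"grip",s["grip_force"])
E
python3 - <<'E'
from h import *
go(.422,.126,.159,-10.5)
E
```

```text
t 5.35 pos [0.4219 0.124  0.2894] shift [ 0.002  -0.0003  0.1304] turn [0.0127 0.0028 0.0484] F [ 0.7704 -1.011  -0.2304] gap 1.0001488915271375 grip 0.0
```

Emit:
{"api": "carry_out", "payload": {"series": "0.002 0 0.03 0 0 0;0 0 0.03 0 0 0;0 0 0.03 0 0 0;0 0 0.025 0 0 0;0 0 0.015 0 0 0;0 0 0 0 0 0;0 0 0 0 0 0"}}

```text
t: 6.05
position: [0.4223, 0.1263, 0.1597]
eef_rot: [[0.182, 0.983, 0.0], [0.983, -0.182, -0.0], [-0.0, 0.0, -1.0]]
force: [0.2, 0.3, 0.4]
finger_gap: 1.0
grip_force: 0.0
```

Emit:
{"api": "carry_out", "payload": {"series": "0 0 0 0 0 0;0 0 0 0 0 0;0 0 0 0 0 0;0 0 0 0 0 0;0 0 0 0 0 0;0 0 0 0 0 0;0 0 0 0 0 0;0 0 0 0 0 0", "hand": 0, "newtons": 50}}

```text
t: 6.85
position: [0.4224, 0.1268, 0.1596]
eef_rot: [[0.182, 0.983, 0.001], [0.983, -0.182, 0.0], [0.0, 0.001, -1.0]]
force: [1.3, -0.7, 5.0]
finger_gap: 0.181
grip_force: 49.5
```

Emit:
{"api": "carry_out", "payload": {"series": "0 0 -0.01 0 0 0;0 0 -0.02 0 0 0;0 0 -0.025 0 0 0;0 0 -0.025 0 0 0;0 0 -0.02 0 0 0;0 0 0 0 0 0;0 0 0 0 0 0"}}

```text
t: 7.55
position: [0.4219, 0.1266, 0.2594]
eef_rot: [[0.182, 0.983, 0.0], [0.983, -0.182, 0.0], [0.0, 0.0, -1.0]]
force: [0.7, 0.4, -1.1]
finger_gap: 0.18
grip_force: 48.9
```

```bash
python3 - <<'E'
from h import *
go(.422,-.295,.26,15.5)
p,d,M=shot("wrist"); cv2.imwrite("pics/w3.png",p[...,::-1])
E
```

```text
t 7.55 pos [0.4219 0.1266 0.2594] shift [-0.4145  0.0769 -0.0007] turn [  0.0177  -0.0073 -26.0008] F [ 0.6788  0.3778 -1.0955] gap 0.18045450704771407 grip 48.93271565437317
```

View pics/w3.png

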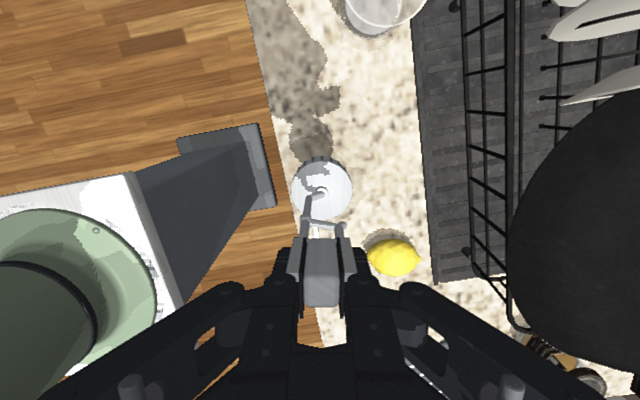

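The infuser is held upright: the hook shows at (320,225) and the canister at (322,190). Next is the transit to in front of the ring.

Emit:
{"api": "carry_out", "payload": {"series": "-0.031 0.0057 0 0 0 0;-0.031 0.0057 0 0 0 0;-0.031 0.0057 0 0 0 0;-0.031 0.0057 0 0 0 0;-0.031 0.0057 0 0 0 0;-0.031 0.0057 0 0 0 0;-0.031 0.0057 0 0 0 0;-0.031 0.0057 0 0 0 0;-0.031 0.0057 0 0 0 0;-0.031 0.0057 0 0 0 0"}}

```text
t: 8.6
position: [0.4209, -0.1897, 0.2583]
eef_rot: [[0.182, 0.983, -0.002], [0.983, -0.182, 0.0], [0.0, -0.002, -1.0]]
force: [0.3, 0.4, -1.1]
finger_gap: 0.171
grip_force: 48.9
```

Emit:
{"api": "carry_out", "payload": {"series": "-0.026 0.005 0 0 0 0;-0.026 0.005 0 0 0 0;-0.026 0.005 0 0 0 0;-0.026 0.005 0 0 0 0;0 0 0 0 0 -6.5;0 0 0 0 0 -6.5;0 0 0 0 0 -6.5;0 0 0 0 0 -6.5;0 0 0 0 0 0;0 0 0 0 0 0"}}

```text
t: 9.6
position: [0.4219, -0.2944, 0.2586]
eef_rot: [[-0.264, 0.965, -0.001], [0.965, 0.264, 0.001], [0.001, -0.001, -1.0]]
force: [-0.4, -0.2, -0.7]
finger_gap: 0.177
grip_force: 48.9
```

```bash
python3 - <<'E'
from h import *
p,d,M=shot("wrist"); cv2.imwrite("pics/w4.png",p[...,::-1])
q,e,N=shot("side"); cv2.imwrite("pics/s4.png",cv2.resize(q[90:240,290:450,::-1],None,fx=4,fy=4,interpolation=cv2.INTER_CUBIC))
go(.422,-.295,.23,15.5)
C=cloud(d,M); s=sensors.sense(); t=np.array(s["position"]); R=np.array(s["eef_rot"])
L=(C-t)@R  # tool coords
for nm,z0,z1,r in [("bend",.006,.02,.03),("low",.02,.05,.03),("lid",.105,.13,.05)]:
    m=(d>0)&(np.hypot(L[...,0],L[...,1])<r)&(L[...,2]>z0)&(L[...,2]<z1); P=L[m]
    if len(P)>3: print(nm,len(P),P.mean(0),rect(P),P[:,2].min())
P=sel(C,d,(.545,-.255),.09,.15,.175); post=np.array([.5992,-.2455])
a=np.radians(15.5); x=np.array([np.cos(a),np.sin(a)]); y=np.array([-x[1],x[0]])
if len(P):
    k=P[:,:2]-post; u=k@x; v=k@y; m=(u<-.09)&(u>-.12)&(abs(v)<.025); print("bar",m.sum(),u[m].mean(),np.percentile(P[m,2],[50,95]))
print(w2px([.499,-.2735,.161],M),w2px([.499,-.2735,.161],N))
E
```

```text
t 9.7 pos [ 0.4222 -0.2944  0.2589] shift [-0.0006 -0.0003  0.0289] turn [-0.034  -0.0244 -0.1616] F [-0.325   0.7608 -1.1411] gap 0.1835226534398299 grip 48.935378193855286
bend 43 [ 0.0041 -0.0006  0.0123] [ 0.0043 -0.0005  0.021   0.0058 89.5475] 0.006068723545032156
low 556 [ 0.0011 -0.0013  0.0381] [ -0.0008   0.0004   0.0319   0.0084 -86.4605] 0.02000571243078344
lid 2666 [0.0025 0.0003 0.1225] [ 0.0001 -0.0001  0.0559  0.0554  2.0753] 0.1050396749624844
bar 424 -0.10527375122574784 [0.1586 0.1599]
[417.5997 199.2347] [394.534  163.2826]
```

View pics/w4.png

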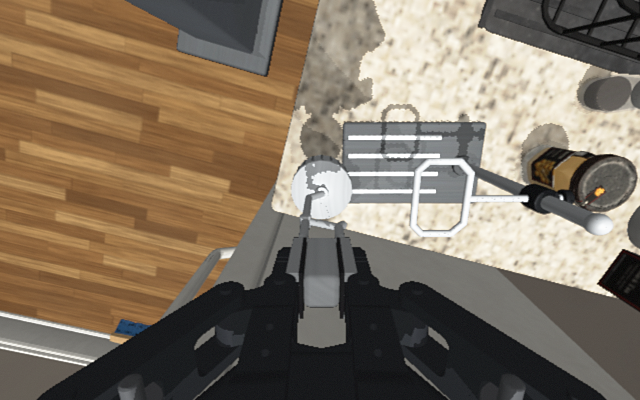

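The ring is in front and to the right of the hook in the picture, at (415–472, 160–235), with its front bar at about (417,199). The infuser hangs straight. I'll lower it 29 mm and move it in level.

Emit:
{"api": "carry_out", "payload": {"series": "0 0 0.009 0 0 0;0 0 0.01 0 0 0;0 0 0.01 0 0 0;0 0.01 0 0 0 0;0 0.016 0 0 0 0;0 0.018 0 0 0 0;0 0.018 0 0 0 0;0 0.014 0 0 0 0;0 0 0 0 0 0;0 0 0 0 0 0"}}

```text
t: 10.7
position: [0.4958, -0.274, 0.2302]
eef_rot: [[-0.268, 0.964, -0.0], [0.964, 0.268, -0.0], [0.0, -0.0, -1.0]]
force: [-0.6, -0.5, -2.2]
finger_gap: 0.175
grip_force: 49.1
```

```bash
cat > rel.py <<'E'
from h import *
import sys
p,d,M=shot("wrist"); cv2.imwrite(f"pics/{sys.argv[1]}.png",cv2.resize(p[100:325,220:520,::-1],None,fx=2.6,fy=2.6,interpolation=cv2.INTER_CUBIC))
C=cloud(d,M); s=sensors.sense(); t=np.array(s["position"]); R=np.array(s["eef_rot"]); L=(C-t)@R
print(s["t"],t,"F",s["force"],"gap",s["finger_gap"])
m=(d>0)&(C[...,2]>.15)&(C[...,2]<.17)&(abs(L[...,0])<.03)&(L[...,1]>-.03)&(L[...,1]<.06); P=L[m]
h,e=np.histogram(P[:,1],bins=np.arange(-.03,.061,.002)); print("hist y at bar height",dict(zip(e[:-1].round(3).tolist(),h.tolist())))
f=(abs(P[:,1]-float(sys.argv[2]))<.005)&(abs(P[:,0])>.008); print("bar in tool y",P[f,1].mean(),np.percentile(P[f,1],[3,97]),"x",P[f,0].min(),P[f,0].max(),"z",np.percentile(P[f,2],[5,50]))
m=(d>0)&(np.hypot(L[...,0],L[...,1])<.03)&(L[...,2]>.006)&(L[...,2]<.045)&(C[...,2]>.172); P=L[m]; print("hook",rect(P),P[:,1].min(),P[:,1].max())
E
python3 rel.py w5 0.005
```

```text
10.75 [ 0.4953 -0.2743  0.2303] F [-0.0909 -0.0412 -1.3052] gap 0.18076255993922755
hist y at bar height {-0.03: 0, -0.028: 0, -0.026: 0, -0.024: 0, -0.022: 0, -0.02: 0, -0.018: 0, -0.016: 0, -0.014: 17, -0.012: 23, -0.01: 29, -0.008: 2, -0.006: 0, -0.004: 0, -0.002: 0, 0.0: 147, 0.002: 123, 0.004: 175, 0.006: 27, 0.008: 18, 0.01: 7, 0.012: 6, 0.014: 6, 0.016: 6, 0.018: 5, 0.02: 5, 0.022: 7, 0.024: 7, 0.026: 4, 0.028: 5, 0.03: 6, 0.032: 5, 0.034: 6, 0.036: 18, 0.038: 35, 0.04: 52, 0.042: 57, 0.044: 225, 0.046: 170, 0.048: 127, 0.05: 21, 0.052: 21, 0.054: 18, 0.056: 17, 0.058: 20}
bar in tool y 0.0038145451750784647 [0.0004 0.0091] x -0.02293220119411534 0.02983097863950409 z [0.0704 0.0717]
hook [  0.0021   0.0016   0.0308   0.0102 -89.1533] -0.013803432858358652 0.016988368171877162
```

View pics/w5.png

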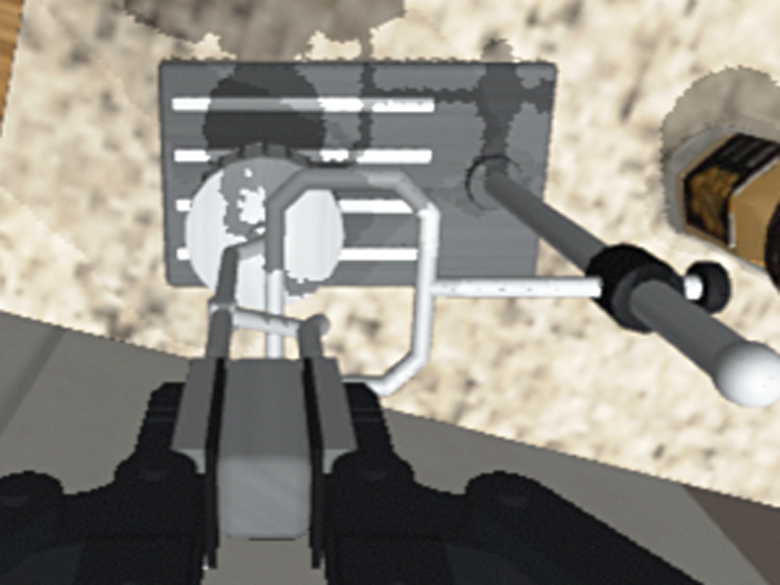

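The hook straddles the bar: the tip at (318,323) is over the opening, the shank is in front, and the bar sits 3.5 mm to the tip side of the crown. I'll correct 2 mm and go down to just above the gate contact.

Emit:
{"api": "carry_out", "payload": {"series": "0 0.002 0 0 0 0;0 0 0.006 0 0 0;0 0 0.008 0 0 0;0 0 0.006 0 0 0;0 0 0 0 0 0;0 0 0 0 0 0"}}

```text
t: 11.35
position: [0.4973, -0.2736, 0.2101]
eef_rot: [[-0.267, 0.964, -0.0], [0.964, 0.267, 0.0], [0.0, -0.0, -1.0]]
force: [0.1, -0.1, -1.1]
finger_gap: 0.182
grip_force: 49.0
```

Emit:
{"api": "carry_out", "payload": {"series": "0 0 0.002 0 0 0;0 0 0.002 0 0 0;0 0 0.002 0 0 0;0 0 0.002 0 0 0;0 0 0.002 0 0 0;0 0 0 0 0 0"}}

```text
t: 11.95
position: [0.4972, -0.2737, 0.2]
eef_rot: [[-0.267, 0.964, -0.001], [0.964, 0.267, 0.0], [0.0, -0.001, -1.0]]
force: [-2.8, -1.0, 0.9]
finger_gap: 0.179
grip_force: 49.3
```

Emit:
{"api": "carry_out", "payload": {"series": "0 0 0.002 0 0 0;0 0 0.002 0 0 0;0 0 0.002 0 0 0;0 0 0 0 0 0"}}

```text
t: 12.35
position: [0.4972, -0.2736, 0.1939]
eef_rot: [[-0.267, 0.964, -0.001], [0.964, 0.267, 0.0], [0.0, -0.001, -1.0]]
force: [-2.3, -0.7, 0.3]
finger_gap: 0.184
grip_force: 49.3
```

Emit:
{"api": "carry_out", "payload": {"series": "0 0 0.002 0 0 0;0 0 0.002 0 0 0;0 0 0.002 0 0 0;0 0 0 0 0 0"}}

```text
t: 12.75
position: [0.4973, -0.2735, 0.1879]
eef_rot: [[-0.267, 0.964, -0.001], [0.964, 0.267, 0.0], [0.0, -0.0, -1.0]]
force: [-1.1, -0.5, -1.6]
finger_gap: 0.177
grip_force: 49.3
```

Emit:
{"api": "carry_out", "payload": {"series": "0 0 0.002 0 0 0;0 0 0.002 0 0 0;0 0 0.002 0 0 0;0 0 0 0 0 0"}}

```text
t: 13.15
position: [0.4972, -0.2735, 0.1819]
eef_rot: [[-0.267, 0.964, -0.001], [0.964, 0.267, 0.0], [0.0, -0.001, -1.0]]
force: [-2.5, 0.1, -2.7]
finger_gap: 0.179
grip_force: 49.1
```

Emit:
{"api": "carry_out", "payload": {"series": "0 0 0.001 0 0 0;0 0 0.001 0 0 0;0 0 0.001 0 0 0;0 0 0 0 0 0;0 0 0 0 0 0"}}

```text
t: 13.65
position: [0.4976, -0.2736, 0.1793]
eef_rot: [[-0.267, 0.964, 0.0], [0.964, 0.267, -0.0], [-0.0, 0.0, -1.0]]
force: [-0.2, 0.2, -1.1]
finger_gap: 0.173
grip_force: 49.0
```

```bash
python3 rel.py w6 0.001
```

```text
13.7 [ 0.4976 -0.2736  0.1794] F [ 0.116   0.5872 -1.3432] gap 0.17699864901933782
hist y at bar height {-0.03: 0, -0.028: 0, -0.026: 0, -0.024: 0, -0.022: 0, -0.02: 0, -0.018: 0, -0.016: 3, -0.014: 20, -0.012: 25, -0.01: 25, -0.008: 1, -0.006: 0, -0.004: 0, -0.002: 166, 0.0: 135, 0.002: 156, 0.004: 40, 0.006: 37, 0.008: 37, 0.01: 31, 0.012: 22, 0.014: 9, 0.016: 11, 0.018: 10, 0.02: 11, 0.022: 10, 0.024: 10, 0.026: 11, 0.028: 11, 0.03: 9, 0.032: 13, 0.034: 28, 0.036: 64, 0.038: 89, 0.04: 164, 0.042: 342, 0.044: 255, 0.046: 133, 0.048: 34, 0.05: 33, 0.052: 36, 0.054: 31, 0.056: 36, 0.058: 34}
bar in tool y 0.0013309458772803302 [-0.002   0.0054] x 0.00800206255157739 0.029916279130482587 z [0.0196 0.0206]
hook [ 0.0068 -0.0005  0.0113  0.0006 88.9601] -0.00618070483324553 0.0051387808573606815
```

View pics/w6.png

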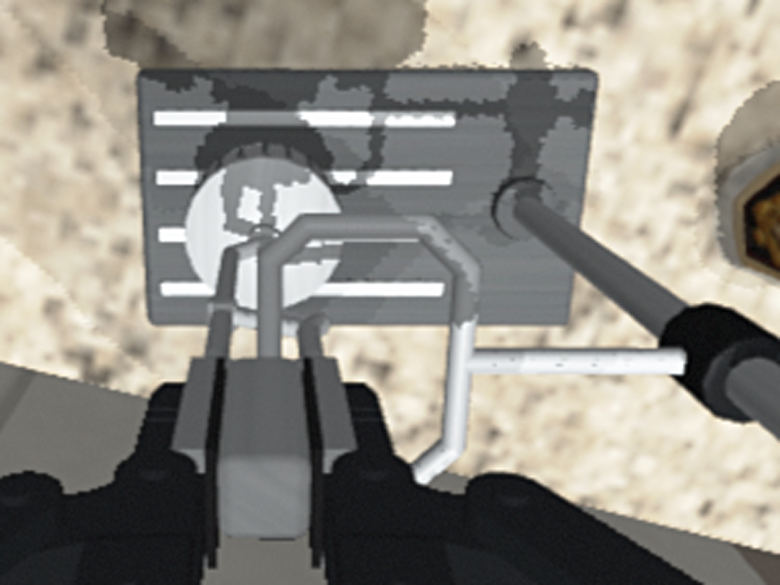

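The gate, at (225,310)–(318,325), looks shut below the bar, and no force is left. I'll ease down onto the bar.

Emit:
{"api": "carry_out", "payload": {"series": "0 0.001 0.001 0 0 0;0 0 0.001 0 0 0;0 0 0.001 0 0 0;0 0 0 0 0 0;0 0 0 0 0 0"}}

```text
t: 14.2
position: [0.4984, -0.2734, 0.1763]
eef_rot: [[-0.267, 0.964, -0.0], [0.964, 0.267, 0.0], [0.0, -0.0, -1.0]]
force: [0.8, 0.3, -1.2]
finger_gap: 0.177
grip_force: 49.0
```

Emit:
{"api": "carry_out", "payload": {"series": "0 0 0.0007 0 0 0;0 0 0.0007 0 0 0;0 0 0 0 0 0;0 0 0 0 0 0"}}

```text
t: 14.6
position: [0.4984, -0.2734, 0.1749]
eef_rot: [[-0.267, 0.964, -0.0], [0.964, 0.267, -0.0], [-0.0, -0.0, -1.0]]
force: [0.8, -0.4, -1.3]
finger_gap: 0.18
grip_force: 49.1
```

Emit:
{"api": "carry_out", "payload": {"series": "0 0 0.0005 0 0 0;0 0 0 0 0 0;0 0 0 0 0 0"}}

```text
t: 14.9
position: [0.4985, -0.2733, 0.1744]
eef_rot: [[-0.267, 0.964, 0.0], [0.964, 0.267, -0.0], [-0.0, 0.0, -1.0]]
force: [-1.1, -0.7, -0.8]
finger_gap: 0.178
grip_force: 49.2
```

Emit:
{"api": "carry_out", "payload": {"series": "0 0 0.0005 0 0 0;0 0 0 0 0 0;0 0 0 0 0 0"}}

```text
t: 15.2
position: [0.4985, -0.2733, 0.1739]
eef_rot: [[-0.267, 0.964, 0.0], [0.964, 0.267, -0.0], [-0.0, 0.0, -1.0]]
force: [-0.3, 0.9, 0.4]
finger_gap: 0.176
grip_force: 49.3
```

The bar is taking the weight, so I'll release gently.

Emit:
{"api": "carry_out", "payload": {"series": "0 0 0 0 0 0;0 0 0 0 0 0;0 0 0 0 0 0;0 0 0 0 0 0", "hand": 26, "newtons": 20}}

```text
t: 15.6
position: [0.4984, -0.2733, 0.1739]
eef_rot: [[-0.267, 0.964, -0.0], [0.964, 0.267, -0.0], [-0.0, -0.0, -1.0]]
force: [0.2, -0.4, 0.3]
finger_gap: 0.256
grip_force: 0.0
```

Emit:
{"api": "carry_out", "payload": {"series": "0 0 0 0 0 0;0 0 0 0 0 0;0 0 0 0 0 0;0 0 0 0 0 0;0 0 0 0 0 0;0 0 0 0 0 0", "hand": 60}}

```text
t: 16.2
position: [0.4984, -0.2733, 0.1739]
eef_rot: [[-0.267, 0.964, -0.0], [0.964, 0.267, -0.0], [-0.0, -0.0, -1.0]]
force: [0.3, -0.8, -0.2]
finger_gap: 0.597
grip_force: 0.0
```

```bash
python3 rel.py w7 0.001
```

```text
16.25 [ 0.4984 -0.2733  0.1739] F [-0.4698  0.1362  0.4082] gap 0.5982297965712275
hist y at bar height {-0.03: 0, -0.028: 0, -0.026: 0, -0.024: 0, -0.022: 0, -0.02: 0, -0.018: 0, -0.016: 0, -0.014: 30, -0.012: 45, -0.01: 38, -0.008: 10, -0.006: 7, -0.004: 79, -0.002: 168, 0.0: 171, 0.002: 95, 0.004: 45, 0.006: 37, 0.008: 56, 0.01: 56, 0.012: 26, 0.014: 10, 0.016: 13, 0.018: 10, 0.02: 11, 0.022: 6, 0.024: 10, 0.026: 9, 0.028: 8, 0.03: 10, 0.032: 12, 0.034: 30, 0.036: 40, 0.038: 55, 0.04: 178, 0.042: 195, 0.044: 150, 0.046: 60, 0.048: 37, 0.05: 36, 0.052: 37, 0.054: 38, 0.056: 38, 0.058: 41}
bar in tool y 0.0005194244806370536 [-0.0031  0.0052] x 0.008051889907583574 0.029988782834335048 z [0.0143 0.0155]Traceback (most recent call last):
  File "rel.py", line 9, in <module>
    m=(d>0)&(np.hypot(L[...,0],L[...,1])<.03)&(L[...,2]>.006)&(L[...,2]<.045)&(C[...,2]>.172); P=L[m]; print("hook",rect(P),P[:,1].min(),P[:,1].max())
                                                                                                                            ~~~~~~~~~~^^
    return umr_minimum(a, axis, None, out, keepdims, initial, where)
ValueError: zero-size array to reduction operation minimum which has no identity
```

View pics/w7.png

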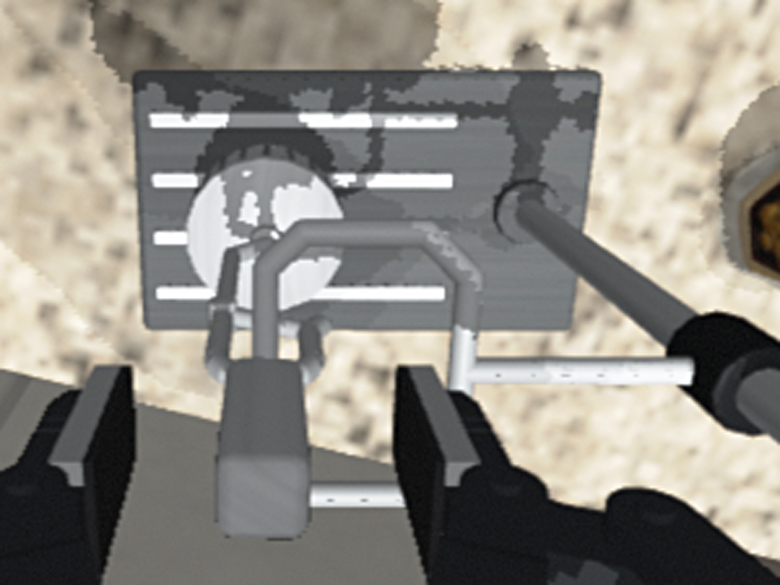

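The hook hangs on the bar, with the gate shut at (230,315)–(325,328). The infuser is upright and both fingers are clear. I'll withdraw straight up and let it settle.

Emit:
{"api": "carry_out", "payload": {"series": "0 0 -0.005 0 0 0;0 0 -0.012 0 0 0;0 0 -0.02 0 0 0;0 0 -0.02 0 0 0;0 0 -0.02 0 0 0;0 0 -0.02 0 0 0;0 0 0 0 0 0;0 0 0 0 0 0;0 0 0 0 0 0;0 0 0 0 0 0"}}

```text
t: 17.25
position: [0.4982, -0.2732, 0.2704]
eef_rot: [[-0.267, 0.964, -0.001], [0.964, 0.267, 0.0], [0.001, -0.001, -1.0]]
force: [-0.3, 0.3, 0.2]
finger_gap: 0.597
grip_force: 0.0
```

Emit:
{"api": "carry_out", "payload": {"series": "0 0 0 0 0 0;0 0 0 0 0 0;0 0 0 0 0 0;0 0 0 0 0 0;0 0 0 0 0 0;0 0 0 0 0 0;0 0 0 0 0 0;0 0 0 0 0 0;0 0 0 0 0 0;0 0 0 0 0 0"}}

```text
t: 18.25
position: [0.4984, -0.2733, 0.2709]
eef_rot: [[-0.267, 0.964, -0.0], [0.964, 0.267, 0.0], [0.0, -0.0, -1.0]]
force: [0.4, -0.1, -1.0]
finger_gap: 0.6
grip_force: 0.0
```

```bash
python3 - <<'E'
from h import *
for i in range(2):
    p,d,M=shot("wrist"); C=cloud(d,M)
    for nm,z0,z1,r in [("top",.16,.19,.03),("lid",.05,.062,.05)]:
        P=sel(C,d,(.4985,-.2733),r,z0,z1); 
        if len(P): print(nm,len(P),P.mean(0),rect(P),np.percentile(P[:,2],95))
cv2.imwrite("pics/w8.png",p[...,::-1])
E
```

```text
top 164 [ 0.4963 -0.2672  0.1776] [  0.4928  -0.265    0.0291   0.0196 -59.9968] 0.18871873073314663
lid 837 [ 0.4985 -0.2699  0.0519] [ 0.4982 -0.2715  0.0548  0.0486 32.1632] 0.054169740084928295
top 163 [ 0.4963 -0.2674  0.1775] [  0.5018  -0.2777   0.0442   0.0193 -49.5989] 0.1885900776890237
lid 856 [ 0.4982 -0.2699  0.052 ] [ 0.4974 -0.2717  0.0547  0.0496 30.7827] 0.054036847752226516
```

View pics/w8.png

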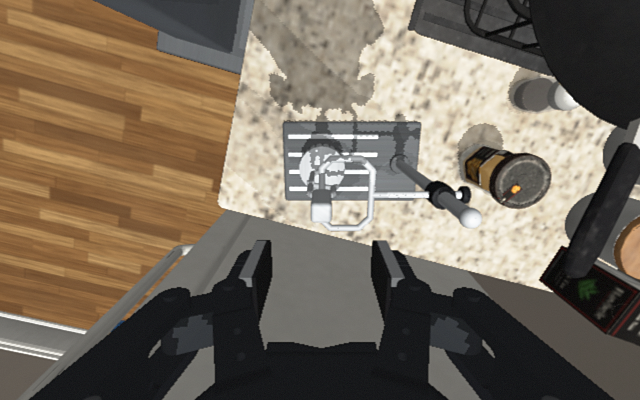

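The infuser hangs upright and still from the ring, with its block at (320,210), and the gripper is well clear. I'll hand the job in.

```bash
python3 -c "
from rig import workorder; print(workorder.finish_job())"
```

```text
the job is handed in; nothing more can be done
None
```

The infuser hangs upright and still from the ring's front bar with the gate shut (seen in the wrist camera) and the gripper clear; the job was handed in after about 18 s on the robot's clock, but no verdict came back.

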